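# Take the check gauge off its barbed hook and stand it in the bench holder

## Robot

A 6-joint arm with a two-finger parallel gripper is mounted at the origin on a cart in front of the work surface, level with it; the furniture and walls round the work are solid. World frame = base frame: x ahead of the robot, y to its left, z up, the work surface at z = 0. Lengths are in m, angles in rad, forces in N, time in s.
With the tool pointing down it reaches from about 0.35 to 0.975 m from the base axis. Payload 4.9 kg.
Tool frame: the origin (TCP) lies at the very end of the fingers, on their centre line; the grasp point (between the pads) lies 19 mm behind it; z points along the fingers, x is the direction in which the jaws open and shut, and the axes are right-handed (so a half turn about z gives the same grasp; the last joint's range is limited). The gripper opens to 85 mm and grips with 20 to 120 N. Pads are 22 mm wide; open, the fingers measure 114 mm over their backs; the gripper's body (76 mm by 85 mm) begins 54 mm behind the grasp point. The pads swing forward as they close: fully open they stand 13 mm farther back than shut.
Start: joints at [1.17, 0.053, 1.613, -0, 1.476, -0.119], TCP at [0.174, 0.6, 0.231] pointing down, gripper open.
Joint ranges: [-3.01, 3.01], [-1.01, 2.22], [0.06, 2.58], [-1.02, 4.17], [0.09, 2.62], [-3.14, 3.14]. Speed limits (rad/s): [2.57, 2.57, 3.14, 3.14, 3.14, 3.14].

## Interface

Orientations are given as a unit quaternion [w, x, y, z].
In Python, from plant import manip, imaging gives the robot as it stands.
- The arm moves only by the shell command python3 -m pendant 'ROWS'. ROWS is JSON, a list that holds one entry, the list of rows, each a list of 7 numbers: the turn, a rotation vector about the world's x, y, z in units of pi rad (1.0 is pi rad), then the shift along the world's x, y, z in units of 250 mm (1.0 is 250 mm), then the opening, from 0 (shut) to 1 (fully open). In form: [[[ax, ay, az, tx, ty, tz, claw], ...]]. A call has 1 to 20 rows; each row shifts and turns the commanded pose from where the row before left it; what a row does not reach is not made up. A row lasts 1/8 s, in which the tool goes at most 62.5 mm and 10.7 degrees, less where a joint would pass 70% of its speed; a pose out of reach is approached as far as the arm can. A call with a number of a shift or a turn outside -1 to 1 is refused whole. A call with a gripper value outside its range is refused whole. The fingers move at their own pace and stop on an object; the grip force is fixed at half the most. Time passes only in rows, so rows that do not move let the fingers close. It gives the time, the measured TCP pose, the force and the opening at its end, in the units of the state.
- manip.state(): the state, without advancing time (a new reading comes with each control period).
- imaging.grab_frame(name): name is "scene" or "top" or "wrist"; returns a dict with "frame" (400x640x3 uint8, blue, green, red), "mtx" (3x3 intrinsics, pixels), "k1" (the pictures are not rectified: a ray, as slopes to the right and down, at radius r is drawn at 1 + k1 r^2 times it, then the intrinsics apply), "world_to_cam" (4x4, takes a point from world to camera coordinates). Camera axes: x right, y down, z forward; pixel columns grow to the right and rows downward; lengths in m; the calibration is good to about 2 mm. A picture is of the moment at which its call begins. There is no depth.
- manip.job_done(): hands the job in, once; it reports no verdict.
The state is a dict: "time": time; "joint_pos": joint angles; "joint_vel": joint speeds; "joint_efforts": joint torques, N m; "tool_pos": TCP position; "tool_rot": TCP orientation; "contact_force": force on the tool from outside, world axes, zero at the start; "ft_torque": the same for the moment, N m; "gripper_width": opening from 0.0 (shut) to 1.0 (fully open).
Only numpy, scipy, OpenCV 4.12 (cv2) and the standard library are available. Lean on these libraries where they do the work, as an engineer would, in place of code of your own. Each camera call takes 0.05 s, during which the arm holds its last target. There are 200 camera calls.

## Task

The steel check gauge with the blue grip hangs by its eye on the barbed hook of the small stand. Work it off the hook without forcing it (the hook must only ever feel light pressure: raise it, tilt it and back it over the barb tip), then stand it upright, plate down, fully home in the slot of the wooden holder and let go. Put it in gently and leave the other things on the bench where they are.

Things in the scene. Friction and masses are not known exactly. Their poses are not given: they have to be found in the camera images.
- gauge_mid (a point): Middle (half-way up) of the loose check gauge, 162 mm tall, 0.13 to 0.25 kg. z points up to its grip, x through its thickness, y across its width. Blue grip 14 (x) x 40 (y) x 34 mm tall, centre 64 mm above this point; best held by its broad faces (closing along x). Below it a neck 4 mm thick, 24 wide. At the bottom a steel plate 6 (x) x 50 (y) x 58 mm tall.
- gauge_eye (a point): Centre of the gauge's eye, 7 mm below its middle; same axes. A window 26 mm wide (y) and 20 mm high between two round edges of 4 mm diameter running along y, centre lines 12 mm above and 12 mm below this point. At the start the upper edge rests on the hook's bar, the gauge's x axis about along the bar.
- gauge: The same gauge; origin at the centre of its underside, 81 mm below its middle, same axes.
- hook_stand: Fixed stand of the hook; origin on the bench under the post, z up. Foot 110 x 90 x 12 mm; nothing higher than 145 mm. The hook points along -x: dark sleeve 14 mm wide to x = -32 mm, then a flat bar 8 mm wide (y), 5 mm thick, centre 115 mm up, which springs 2 to 5 N per mm vertically. The gauge hangs about 48 mm out.
- hook_root (a point): Point on the bar's centre line at the post axis, 115 mm up, same axes as the stand. The bar ends in an upturned tip 6 mm thick (x), 8 wide, 26 mm high above this level; its middle stands 68 to 104 mm out along -x and leans up to 0.08 rad to or from the post: neither is reported, find them by touch. At its top a barb with a 2 mm downturned tooth points 4 mm back to the post.
- post_foot (a point): Where the post meets the bench (as the stand's origin). How the eye comes off: the barb's tooth is about 19 mm above the bar's top, so an upright eye cannot pass. Tilted about 0.75 rad, lower end away from the post, the eye's lower edge rises outside the tip and its upper edge behind the barb, 2 to 3 mm to spare; then the upper edge goes outward over the tip.
- holder: Fixed wooden holder block 56 (x) x 86 (y) x 34 mm tall; origin centre of its underside, z up. In its top a slot 9 mm (x) by 54 mm (y), 26 mm deep (floor 8 mm above the bench), 3 mm chamfers. It takes the gauge's plate, either way round; home, the middle of the gauge is 89 mm above the bench.
- jar_blue: Bystander: jar with blue lid, 68 mm wide, 100 mm tall; origin at its bottom.
- jar_grey: Bystander: jar of grey granules with white lid, 54 mm wide, 75 mm tall; origin at its bottom.
- log_book: Bystander: dark blue book 206 x 154 x 17 mm, lying; origin at its underside.
- stopwatch: Bystander: black stopwatch 70 x 58 x 18 mm; origin at its underside.
- tape_roll: Bystander: roll of tape 82 mm wide, 24 mm tall; origin at its underside.
- die_holder: Bystander: small wooden block with two steel dies, 32 x 60 x 26 mm; origin at its underside.

How it is judged:
At the end, for the whole second after the job is handed in: the gauge stands at rest in the holder's slot: its middle within 12 mm of the slot's centre line seen from above and 85 to 93 mm above the bench, upright within 0.17 rad, in line with the slot within 0.2 rad, let go (horizontal distance between gauge_mid and holder below 0.012 m and z of gauge_mid in the frame of holder between 0.085 and 0.093 m and angle between gauge_mid's own z axis and vertical below 0.17 rad and angle between the x axis of gauge_mid and the x axis of holder, either way round below 0.2 rad and linear speed of gauge below 0.02 m/s); the robot touches nothing.
It fails at once if gauge and hook stand press on each other with more than 15 N (contact force between gauge and hook_stand above 15 N).
It fails at once if the robot pushes the hook stand with more than 10 N (contact force between any of the arm, the fingers and hook_stand above 10 N).
It fails at once if the gauge is rammed into the holder with more than 25 N (contact force between gauge and holder above 25 N).
It fails at once if a bystander is moved by more than 30 mm (distance of any of jar_blue, jar_grey, log_book, stopwatch, tape_roll, die_holder from where it was at the start of the episode above 0.03 m).
It also fails if it takes over 61 s, if anything falls off the work surface, if the arm or the gripper's body presses on something with over 40 N, if the wrist force passes 120 N, or if a joint passes its speed limit or range.

## Working session

There is one attempt and no reset: what is moved stays moved. The work goes in short steps, Python scripts to look and compute and a shell command to move; the robot and the scene stay as the last step left them, time stands still between calls to the robot, and variables do not carry over. Pictures are saved under pics/ and viewed, about 8 in all and at most 12, crops included, and the job is handed in when it is done.

```bash
ls; mkdir -p pics; python3 - <<'E'
from plant import manip, imaging
import cv2
s=manip.state(); print({k:s[k] for k in('time','tool_pos','tool_rot','contact_force','gripper_width')})
for n in('scene','top'):
    f=imaging.grab_frame(n); cv2.imwrite(f'pics/{n}0.png',f['frame']); print(n,f['mtx'].tolist() if hasattr(f['mtx'],'tolist') else f['mtx'],f['k1'],f['world_to_cam'])
E
```

```text
pics
{'time': 0.0, 'tool_pos': array([0.17356391, 0.59974814, 0.23005352]), 'tool_rot': array([ 5.25619063e-04,  7.99407892e-01,  6.00787760e-01, -9.02281038e-04]), 'contact_force': array([ 0.65103431,  0.23895206, -0.07444953]), 'gripper_width': 0.9993310060506782}
scene [[474.55978591047784, 0.0, 322.734685670024], [0.0, 474.55978591047784, 203.656925343661], [0.0, 0.0, 1.0]] -0.11771153069714196 [[ 0.85590916 -0.5171018   0.00502366 -0.40659099]
 [-0.34167177 -0.57277539 -0.7451099   0.27080429]
 [ 0.3881751   0.63602994 -0.66692279  1.83374746]
 [ 0.          0.          0.          1.        ]]
top [[381.28577471037045, 0.0, 314.6232745010361], [0.0, 381.28577471037045, 194.98494646743728], [0.0, 0.0, 1.0]] -0.08488565763770928 [[ 1.45922351e-02 -9.99892922e-01 -1.10074981e-03 -4.80283616e-03]
 [-9.90769164e-01 -1.43106853e-02 -1.34802328e-01  5.01926877e-01]
 [ 1.34772141e-01  3.05765624e-03 -9.90871899e-01  1.56981000e+00]
 [ 0.00000000e+00  0.00000000e+00  0.00000000e+00  1.00000000e+00]]
```

View pics/scene0.png

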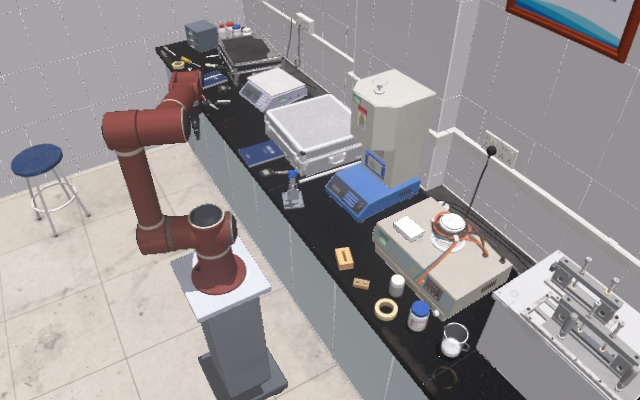

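View pics/top0.png

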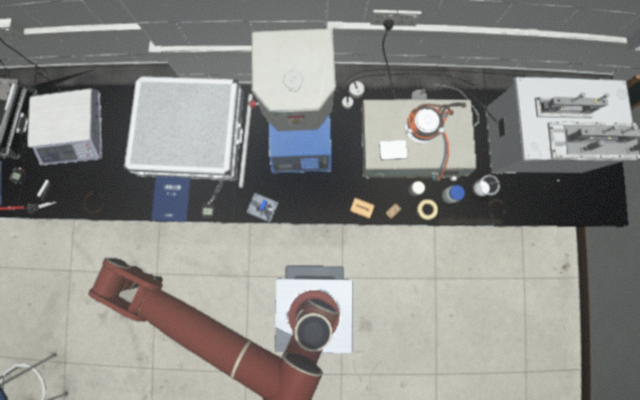

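Scene: gauge and stand near (292,190), holder at (344,258). Top: stand (263,207), holder (362,208). Next: helpers and an enlarged crop.

```bash
cat > h.py <<'E'
from plant import manip, imaging
import cv2, numpy as np
from scipy.spatial.transform import Rotation as R
def ray(f,uv):
    m=np.array(f['mtx']);k=f['k1'];T=np.array(f['world_to_cam'])
    p=cv2.undistortPoints(np.array([[uv]],float),m,np.array([k,0,0,0,0.]))[0,0]
    return -T[:3,:3].T@T[:3,3], T[:3,:3].T@np.array([p[0],p[1],1])
def onz(f,uv,z):
    c,d=ray(f,uv); return c+d*(z-c[2])/d[2]
def tri(obs):
    A=np.zeros((3,3));b=np.zeros(3)
    for f,uv in obs:
        c,d=ray(f,uv);d=d/np.linalg.norm(d);P=np.eye(3)-np.outer(d,d);A+=P;b+=P@c
    return np.linalg.solve(A,b)
def proj(f,p):
    T=np.array(f['world_to_cam']);m=np.array(f['mtx'])
    return cv2.projectPoints(np.array([p],float),cv2.Rodrigues(T[:3,:3])[0],T[:3,3],m,np.array([f['k1'],0,0,0,0.]))[0][0,0]
def st():
    s=manip.state();q=s['tool_rot'];r=R.from_quat([q[1],q[2],q[3],q[0]])
    return s,np.array(s['tool_pos']),r
E
python3 - <<'E'
from h import *
fs=imaging.grab_frame('scene');ft=imaging.grab_frame('top')
a=cv2.resize(fs['frame'][150:300,240:440],(800,600),interpolation=cv2.INTER_CUBIC)
b=cv2.resize(ft['frame'][170:230,230:390],(800,300),interpolation=cv2.INTER_CUBIC)
a=cv2.resize(a,(400,300)); 
c1=cv2.resize(fs['frame'][160:215,250:323],(398,300),interpolation=cv2.INTER_CUBIC)
out=np.zeros((600,800,3),np.uint8);out[:300]=b;out[300:,:400]=a;out[300:,400:798]=c1
cv2.imwrite('pics/c1.png',out)
print('stand',onz(ft,(263,207),0.0),onz(fs,(292,198),.0));print('holder',onz(ft,(362,208),.034),onz(fs,(344,255),.034))
E
```

```text
stand [0.45141079 0.2230422  0.        ] [0.45859905 0.24435536 0.        ]
holder [ 0.44975253 -0.19690687  0.034     ] [ 0.45463509 -0.19518346  0.034     ]
```

View pics/c1.png

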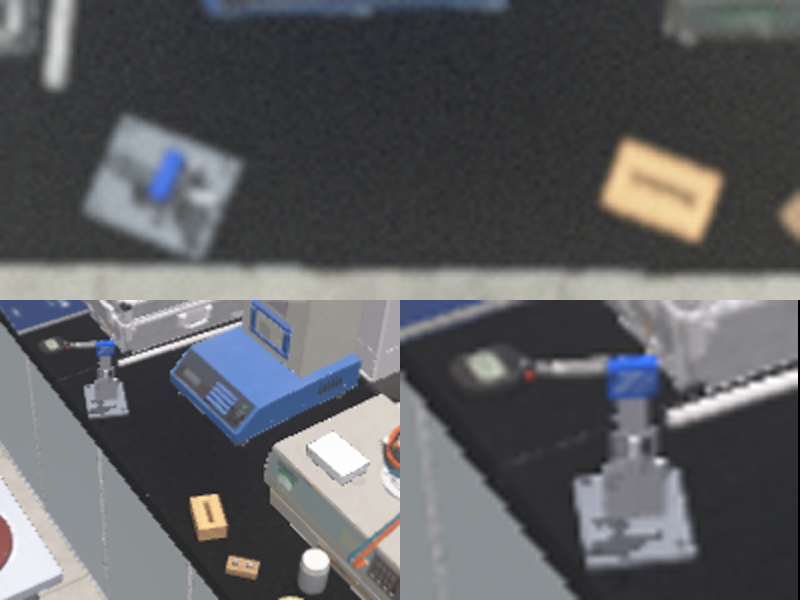

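Top crop: foot corners (128,117), (243,160), (195,258), (85,213); grip's long axis runs (157,198)-(175,152); holder corners (625,138), (722,175), (700,243), (602,203) with slot (632,178)-(697,198). I'll go nearer for the wrist camera.

```bash
python3 -m pendant '[[[0,0,0,0.1,-0.16,0.05,1],[0,0,0,0.1,-0.16,0.05,1],[0,0,0,0.1,-0.16,0.05,1],[0,0,0,0.1,-0.16,0.05,1],[0,0,0,0.1,-0.16,0.05,1],[0,0,0,0.1,-0.16,0.05,1],[0,0,0,0.1,-0.16,0.05,1],[0,0,0,0.1,-0.16,0.05,1],[0,0,0,0,0,0,1]]]'
python3 - <<'E'
from h import *
f=imaging.grab_frame('wrist');cv2.imwrite('pics/w1.png',f['frame'])
c,d=ray(f,(320,200));s,p,r=st();print(p,r.as_matrix().round(3),c,d,f['mtx'][0][0],f['k1'])
print('in tool',r.inv().apply(c-p),r.inv().apply(d))
E
```

```text
time: 1.32
tool_pos: [0.3754, 0.2785, 0.3325]
tool_rot: [0.0, 0.801, 0.599, 0.001]
contact_force: [0.7, 1.2, -0.3]
gripper_width: 0.999
[0.37442889 0.27954851 0.33169596] [[ 0.281  0.96   0.001]
 [ 0.96  -0.281  0.001]
 [ 0.001  0.    -1.   ]] [0.30985347 0.29727965 0.47539667] [ 0.27269857 -0.06950465 -0.95967038] 294.02108515630357 -0.024119285313243637
in tool [-0.00099026 -0.0668943  -0.14373045] [0.00901979 0.28083017 0.95979982]
```

View pics/w1.png

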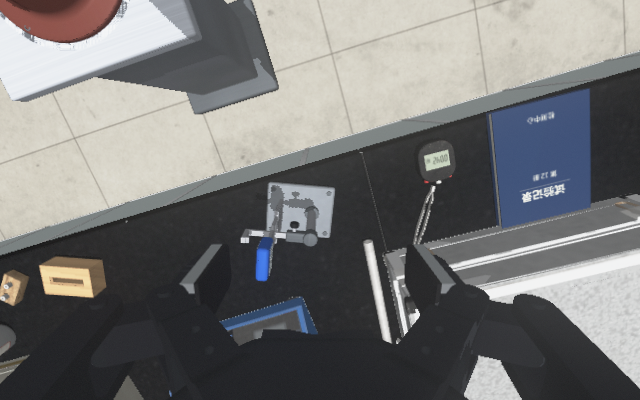

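Wrist view: stand foot (267..335,183..237), post top (310,240), bar tip about (245,237), blue grip (263,258), holder (73,278). Enlarging.

```bash
python3 - <<'E'
import cv2,numpy as np
f=cv2.imread('pics/w1.png')
a=cv2.resize(f[175:287,232:342],(590,600),interpolation=cv2.INTER_CUBIC)
b=cv2.resize(f[250:305,35:110],(210,154),interpolation=cv2.INTER_CUBIC)
o=np.zeros((600,800,3),np.uint8);o[:,:590]=a;o[:154,590:]=b;cv2.imwrite('pics/c2.png',o)
h=cv2.cvtColor(f,cv2.COLOR_BGR2HSV)
m=cv2.inRange(h,(105,150,90),(125,255,255));m[:, :240]=0;m[:,285:]=0;m[:225]=0;m[290:]=0
print(cv2.minAreaRect(cv2.findNonZero(m)))
m=cv2.inRange(h,(8,60,90),(28,255,255));m[:250]=0;m[305:]=0;m[:,:37]=0;m[:,110:]=0
c=max(cv2.findContours(m,0,1)[0],key=cv2.contourArea);print(cv2.approxPolyDP(c,3,True).reshape(-1,2).tolist())
E
```

```text
((262.24798583984375, 258.58087158203125), (13.62332534790039, 43.718238830566406), 6.170175075531006)
[[39, 265], [46, 294], [93, 297], [105, 287], [101, 260], [54, 257]]
```

View pics/c2.png

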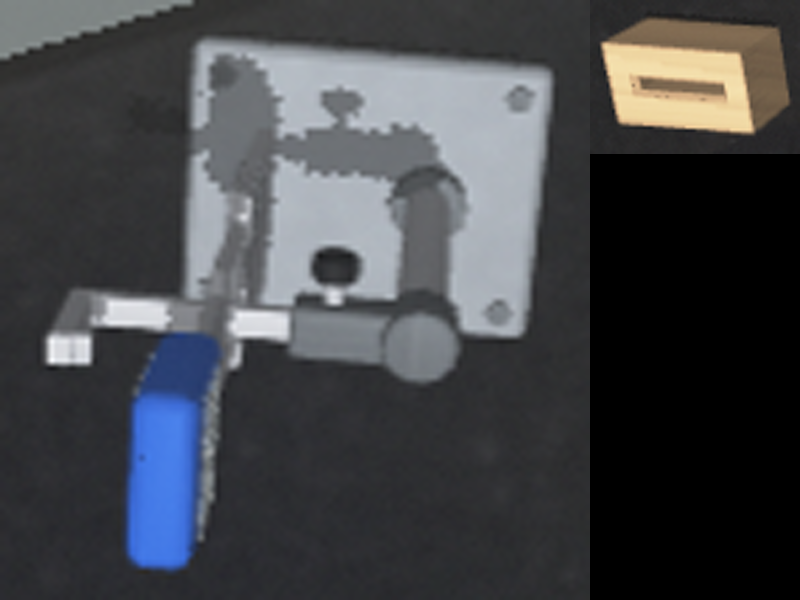

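Crop: post meets foot (427,200), post top (421,347), bar from sleeve (290,325) to bend (95,313), tip top (47-92, 336-365), grip top corners (135,395), (202,395), (190,568), (128,563); holder top and slot clear in the inset.

```bash
python3 - <<'E'
from h import *
T=None
s,p,r=st()
f=imaging.grab_frame('wrist')
A=lambda q,z:onz(f,(232+q[0]/5.364-.4,175+q[1]/5.357-.4),z)
B=lambda q,z:onz(f,(35+(q[0]-590)/2.8-.3,250+q[1]/2.8-.3),z)
n=lambda v:v.round(4).tolist()
print('post base',n(A((427,200),.012)),'post top .13/.145',n(A((421,347),.13)),n(A((421,347),.145)))
foot=[A(q,.012) for q in((195,40),(552,68),(525,337))];print('foot',[n(x) for x in foot],np.linalg.norm(foot[1]-foot[0]),np.linalg.norm(foot[2]-foot[1]))
b0,b1=A((290,325),.1175),A((95,313),.1175);d=b0-b1
print('bar',n(b0),n(b1),'yaw stand x',np.arctan2(d[1],d[0]), 'foot dirs',[np.arctan2(*(x[[1,0]])) for x in(foot[1]-foot[0],foot[2]-foot[1])])
print('tip top',[n(A(q,.141)) for q in((70,350),(47,350),(92,350))])
g=[A(q,.1955) for q in((135,395),(202,395),(190,568),(128,563))];print('grip',n(np.mean(g,0)),np.linalg.norm(g[1]-g[0]),np.linalg.norm(g[2]-g[1]),'y dir',np.arctan2(*((g[0]+g[1]-g[2]-g[3])[[1,0]])))
h=[B(q,.034) for q in((602,42),(742,52),(752,133),(620,122))];print('holder',n(np.mean(h,0)),np.linalg.norm(h[1]-h[0]),np.linalg.norm(h[2]-h[1]),'long dir',np.arctan2(*((h[1]+h[2]-h[0]-h[3])[[1,0]])))
h=[B(q,.034) for q in((632,77),(725,83),(724,101),(635,93))];print('slot',n(np.mean(h,0)),np.linalg.norm(h[1]-h[0]),np.linalg.norm(h[2]-h[1]),'long dir',np.arctan2(*((h[1]+h[2]-h[0]-h[3])[[1,0]])))
E
```

```text
post base [0.4556, 0.2453, 0.012] post top .13/.145 [0.453, 0.2469, 0.13] [0.4467, 0.2491, 0.145]
foot [[0.3874, 0.1928, 0.012], [0.4258, 0.2935, 0.012], [0.5082, 0.262, 0.012]] 0.10778140067059122 0.08818687429585415
bar [0.4437, 0.216, 0.1175] [0.4274, 0.1712, 0.1175] yaw stand x 1.221324699384989 foot dirs [np.float64(1.2060775627280211), np.float64(-0.36513379936609575)]
tip top [[0.4266, 0.1709, 0.141], [0.4251, 0.1658, 0.141], [0.428, 0.1758, 0.141]]
grip [0.4391, 0.1997, 0.1955] 0.012997469025967273 0.03823323744034284 y dir 2.7551343742485734
holder [0.4512, -0.1953, 0.034] 0.0873048277549573 0.05716903983111307 long dir 1.2148441295235806
slot [0.4516, -0.1955, 0.034] 0.05877975325407689 0.01315318219673905 long dir 1.215333253681412
```

Stand yaw ≈1.21, post ≈(0.4555,0.246), eye at 49 mm out, tip outer face ≈86 mm and barb nose ≈75.5 mm out; holder (0.4514,-0.1954), long axis 1.215. Going to the grip.

```bash
python3 -m pendant '[[[0,0,-0.006,0.065,-0.08,-0.08,0.5],[0,0,-0.006,0.065,-0.08,-0.08,0.5],[0,0,-0.006,0.065,-0.08,-0.08,0.5],[0,0,-0.006,0.065,-0.08,-0.08,0.5],[0,0,0,0,0,-0.088,0.5],[0,0,0,0,0,-0.088,0.5],[0,0,0,0,0,-0.088,0.5],[0,0,0,0,0,-0.088,0.5],[0,0,0,0,0,0,0.5]]]'
python3 - <<'E'
from h import *
for i in range(1):
    s,p,r=st();print(p.round(4),r.as_matrix()[:,0].round(3),s['contact_force'])
f=imaging.grab_frame('wrist');cv2.imwrite('pics/w2.png',f['frame'])
P=lambda out,z:np.array([.4555-out*.353,.246-out*.936,z])
print(f['k1'],[proj(f,P(o,z)).round(0) for o,z in((48,.1955),(81,.141))] if 0 else [proj(f,P(.049,.1955)),proj(f,P(.081,.141))])
E
```

```text
time: 2.55
tool_pos: [0.4365, 0.201, 0.1605]
tool_rot: [-0.001, 0.821, 0.571, -0.003]
contact_force: [0.2, -0.5, 0.3]
gripper_width: 0.5
[0.4365 0.201  0.1605] [ 0.348  0.938 -0.003] [ 0.22377756 -0.51614524  0.33124241]
-0.024119285313243637 [array([317.07824467, 287.52397864]), array([263.86521719, 235.89949712])]
```

View pics/w2.png

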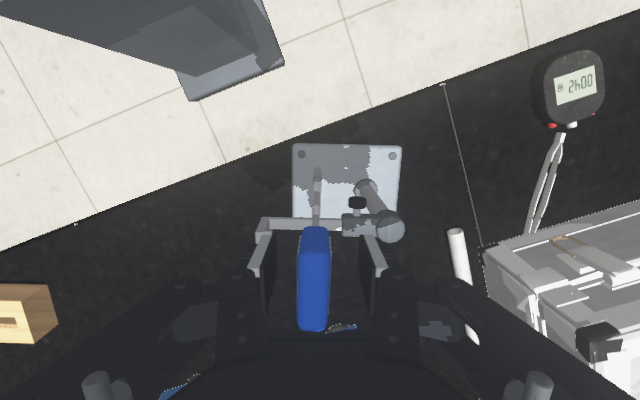

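The grip sits centred between the fingers (315,285); stand clear below. Closing.

```bash
python3 -m pendant '[[[0,0,0,0,0,0,0.2],[0,0,0,0,0,0,0],[0,0,0,0,0,0,0],[0,0,0,0,0,0,0],[0,0,0,0,0,0,0],[0,0,0,0,0,0,0]]]'; python3 -m pendant '[[[0,0,0,0,0,0.008,0],[0,0,0,0,0,0.008,0],[0,0,0,0,0,0.008,0],[0,0,0,0,0,0.006,0],[0,0,0,0,0,0,0],[0,0,0,0,0,0,0]]]'
```

```text
time: 3.35
tool_pos: [0.4393, 0.2005, 0.1639]
tool_rot: [0.0, 0.821, 0.57, 0.001]
contact_force: [1.3, 0.8, 2.8]
gripper_width: 0.156
time: 4.1
tool_pos: [0.4387, 0.2003, 0.1707]
tool_rot: [-0.0, 0.821, 0.57, -0.0]
contact_force: [0.4, 0.2, -2.1]
gripper_width: 0.149
```

```bash
python3 - <<'E'
from h import *
f=imaging.grab_frame('wrist')
P=lambda o,w,v=0:np.array([.4555-o*.353-v*.936,.246-o*.936+v*.353,.115+w])
cv2.imwrite('pics/c3.png',cv2.resize(f['frame'][200:300,215:347],(792,600),interpolation=cv2.INTER_CUBIC))
for o,w in((.0858,.026),(.0755,.026),(.0858,-.0025),(.032,.0025)): print(o,w,((proj(f,P(o,w))-[215,200])*6+2.5).round(0), ((proj(f,P(o+.001,w))-proj(f,P(o,w)))*6).round(1))
E
```

```text
0.0858 0.026 [264. 159.] [-9.5 -0. ]
0.0755 0.026 [362. 159.] [-9.5 -0. ]
0.0858 -0.0025 [310.  72.] [-8.3 -0. ]
0.032 0.0025 [761.  88.] [-8.5 -0. ]
```

View pics/c3.png

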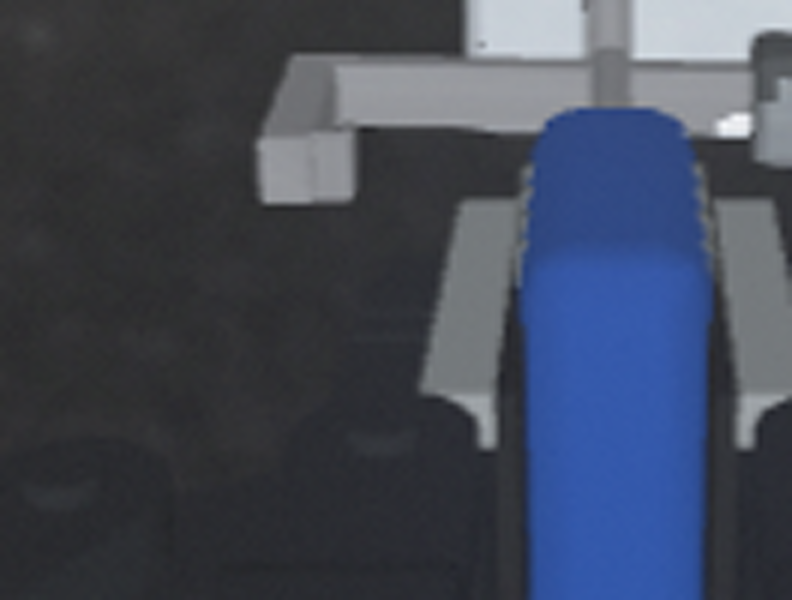

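Tip top spans x 258-356, row ≈165; outer foot at (293,55), so it leans about 0.05 rad toward the post; neck centre x≈611. Checking the gauge's own offset in the same image.

```bash
python3 - <<'E'
from h import *
f=imaging.grab_frame('wrist')
P=lambda o,w,v=0:np.array([.4555-o*.353-v*.936,.246-o*.936+v*.353,.115+w])
for o,w,v in((.0486,.088,.02),(.0486,.088,-.02),(.0486,.02,.012),(.0486,.02,-.012),(.0486,.055,-.02),(.0486,.055,.02),(.085,.0025,.004),(.085,.0025,-.004)): print(o,w,v,((proj(f,P(o,w,v))-[215,200])*6+2.5).round(0), ((proj(f,P(o+.001,w))-proj(f,P(o,w)))*6).round(1))
E
```

```text
0.0486 0.088 0.02 [622. 218.] [-14.1  -0.1]
0.0486 0.088 -0.02 [619. 717.] [-14.1  -0.1]
0.0486 0.02 0.012 [620.  34.] [-9.3 -0. ]
0.0486 0.02 -0.012 [619. 242.] [-9.3 -0. ]
0.0486 0.055 -0.02 [619. 478.] [-11.3  -0. ]
0.0486 0.055 0.02 [621.  65.] [-11.3  -0. ]
0.085 0.0025 0.004 [308.  53.] [-8.5 -0. ]
0.085 0.0025 -0.004 [311. 118.] [-8.5 -0. ]
```

```bash
python3 -m pendant '[[[0,0,0,-0.006,-0.016,0,0],[0,0,0,-0.006,-0.016,0,0],[0,0,0,-0.006,-0.016,0,0],[0,0,0,-0.006,-0.016,0,0],[0,0,0,0,0,0,0],[-0.02234,0.00843,0,0.0041,0.0109,-0.0025,0],[-0.02234,0.00843,0,0.0041,0.0109,-0.0025,0],[-0.02234,0.00843,0,0.0041,0.0109,-0.0025,0],[-0.02234,0.00843,0,0.0041,0.0109,-0.0025,0],[0,0,0,0,0,0,0],[0,0,0,0,0,0,0]]]'; python3 -c "
from h import *
s,p,r=st();z=r.as_matrix()[:,2];e=p+.0565*z;d=e-[.4555,.246,.115];print(p,z,s['contact_force'],'E u',-d[0]*.353-d[1]*.936,'v',-d[0]*.936+d[1]*.353,'w',d[2],s['joint_pos'])"
```

```text
time: 5.58
tool_pos: [0.4369, 0.1952, 0.1683]
tool_rot: [0.084, 0.812, 0.564, -0.123]
contact_force: [0.1, -0.1, -0.6]
gripper_width: 0.153
[0.436869   0.19518542 0.16828483] [-0.10413471 -0.27560062 -0.95561512] [ 0.07776348 -0.12092362 -0.5746976 ] E u 0.07079096974137626 v -0.0004885861534700935 w -0.0007074259803963867 [ 0.39077958 -0.09278124  1.88478821 -0.21687301  1.55748235 -0.79722508]
```

```bash
python3 -m pendant '[[[-0.02234,0.00843,0,0.0036,0.0094,-0.0073,0],[-0.02234,0.00843,0,0.0036,0.0094,-0.0073,0],[-0.02234,0.00843,0,0.0036,0.0094,-0.0073,0],[-0.02234,0.00843,0,0.0036,0.0094,-0.0073,0],[0,0,0,0,0,0,0]]]'; python3 -m pendant '[[[-0.02234,0.00843,0,0.0026,0.0069,-0.0115,0],[-0.02234,0.00843,0,0.0026,0.0069,-0.0115,0],[-0.02234,0.00843,0,0.0026,0.0069,-0.0115,0],[-0.02234,0.00843,0,0.0026,0.0069,-0.0115,0],[0,0,0,0,0,0,0],[0,0,0,0,0,0,0]]]'; python3 -c "
from h import *
s,p,r=st();z=r.as_matrix()[:,2];e=p+.0565*z;d=e-[.4555,.246,.115];print(p,z,s['contact_force'],'E u',-d[0]*.353-d[1]*.936,'v',-d[0]*.936+d[1]*.353,'w',d[2],s['joint_pos'])
f=imaging.grab_frame('wrist');cv2.imwrite('pics/w4.png',f['frame'])"
```

```text
time: 6.2
tool_pos: [0.4404, 0.2047, 0.1603]
tool_rot: [0.167, 0.785, 0.545, -0.243]
contact_force: [0.5, -0.3, -1.7]
gripper_width: 0.151
time: 6.95
tool_pos: [0.4433, 0.2112, 0.1502]
tool_rot: [0.246, 0.74, 0.513, -0.357]
contact_force: [-0.3, 0.1, -1.4]
gripper_width: 0.152
[0.44331716 0.2112105  0.15019075] [-0.27615832 -0.73144025 -0.62348356] [-0.25563318  0.07689742 -1.432614  ] E u 0.08105284132908544 v -0.0008614082753054739 w -3.607410566912328e-05 [ 0.5622296   0.31760945  1.63983312 -0.52588979  1.92029071 -0.63973943]
```

View pics/w4.png

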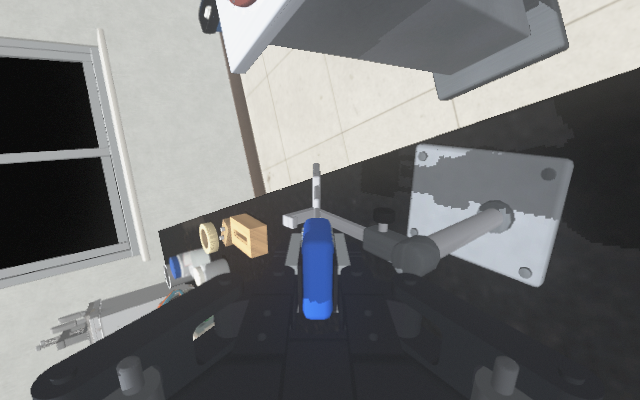

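No contact force; gauge tilted with the tip in the window (tip around (285-320,215)). Raising in stages.

```bash
python3 -m pendant '[[[0,0,0,0,0,0.006,0],[0,0,0,0,0,0.006,0],[0,0,0,0,0,0.006,0],[0,0,0,0,0,0.006,0],[0,0,0,0,0,0,0]]]' ; python3 -m pendant '[[[0,0,0,0,0,0.006,0],[0,0,0,0,0,0.006,0],[0,0,0,0,0,0,0]]]'|grep force; python3 -m pendant '[[[0,0,0,0,0,0.006,0],[0,0,0,0,0,0.006,0],[0,0,0,0,0,0,0]]]'|grep force
```

```text
time: 7.62
tool_pos: [0.4431, 0.2116, 0.1556]
tool_rot: [0.247, 0.74, 0.513, -0.358]
contact_force: [-0.6, 0.3, -1.7]
gripper_width: 0.155
contact_force: [-0.1, 0.6, -0.2]
contact_force: [-1.0, 0.1, -1.1]
```

```bash
for i in 1; do python3 -m pendant '[[[0,0,0,0,0,0.006,0],[0,0,0,0,0,0.006,0],[0,0,0,0,0,0,0]]]'|grep force; done;  python3 -m pendant '[[[0,0,0,0,0,0.006,0],[0,0,0,0,0,0.006,0],[0,0,0,0,0,0,0]]]'|grep force; python3 -m pendant '[[[0,0,0,0,0,0.006,0],[0,0,0,0,0,0.006,0],[0,0,0,0,0,0,0]]]'
```

```text
contact_force: [-0.1, -0.4, -1.0]
contact_force: [-0.4, -0.1, -2.0]
time: 9.5
tool_pos: [0.4432, 0.2116, 0.1707]
tool_rot: [0.247, 0.74, 0.513, -0.358]
contact_force: [-0.2, 0.5, -1.7]
gripper_width: 0.155
```

```bash
python3 -m pendant '[[[0,0,0,-0.0007,-0.002,0.008,0],[0,0,0,-0.0007,-0.002,0.008,0],[0,0,0,-0.0007,-0.002,0.008,0],[0,0,0,0,0,0,0]]]'|grep force; python3 -m pendant '[[[0,0,0,0,0,0.016,0],[0,0,0,0,0,0.016,0],[0,0,0,0,0,0.02,0],[0,0,0,0,0,0.03,0],[0,0,0,0,0,0.04,0],[0,0,0,0,0,0.04,0],[0,0,0,0,0,0,0]]]'; python3 -c "
from h import *
f=imaging.grab_frame('wrist');cv2.imwrite('pics/w5.png',f['frame'])"
```

```text
contact_force: [-0.2, 0.2, -1.3]
time: 10.88
tool_pos: [0.4431, 0.2103, 0.2183]
tool_rot: [0.247, 0.74, 0.513, -0.357]
contact_force: [-0.1, -0.3, -1.2]
gripper_width: 0.152
```

View pics/w5.png

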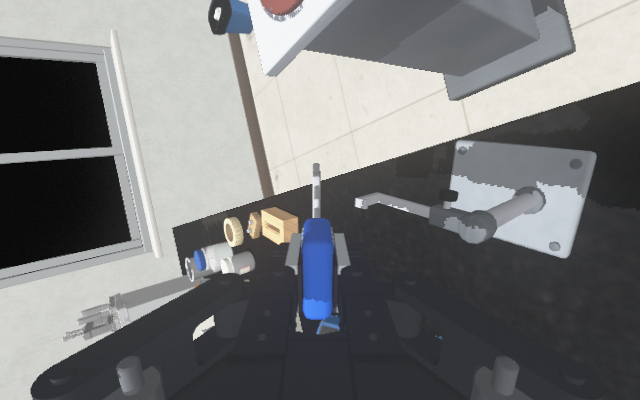

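Gauge free of the hook (hook tip at (360,202), gauge at (316,180)). Moving clear first, then untilt, then yaw above the holder.

```bash
python3 -m pendant '[[[0,0,0,0,-0.16,0.02,0],[0,0,0,0,-0.16,0.02,0],[0,0,0,0,-0.16,0.02,0],[0,0,0,0,-0.16,0.02,0],[0.03352,-0.01264,0,0.0042,-0.1228,0,0],[0.03352,-0.01264,0,0.0042,-0.1228,0,0],[0.03352,-0.01264,0,0.0042,-0.1228,0,0],[0.03352,-0.01264,0,0.0042,-0.1228,0,0],[0.03352,-0.01264,0,0.0042,-0.1228,0,0],[0.03352,-0.01264,0,0.0042,-0.1228,0,0],[0.03352,-0.01264,0,0.0042,-0.1228,0,0],[0.03352,-0.01264,0,0.0042,-0.1228,0,0],[0,0,0,0,0,0,0]]]'; python3 -m pendant '[[[0,0,-0.05,0,0,0,0],[0,0,-0.05,0,0,0,0],[0,0,-0.05,0,0,0,0],[0,0,-0.05,0,0,0,0],[0,0,-0.05,0,0,0,0],[0,0,-0.05,0,0,0,0],[0,0,-0.05,0,0,0,0],[0,0,-0.05,0,0,0,0],[0,0,-0.05,0,0,0,0],[0,0,-0.05,0,0,0,0],[0,0,0,0,0,0,0],[0,0,0,0,0,0,0]]]'
python3 - <<'E'
from h import *
s,p,r=st();print(p,r.as_matrix().round(4))
f=imaging.grab_frame('wrist');cv2.imwrite('pics/w6.png',f['frame'])
m=r.as_matrix();m=m
# predictions: holder top corners, gauge plate bottom
a=-.356;X=np.array([np.cos(a),np.sin(a),0]);Y=np.array([-np.sin(a),np.cos(a),0]);H=np.array([.4514,-.1954,0])
print('slot pred',[proj(f,H+sx*.0045*X+sy*.027*Y+[0,0,.034]).round(1).tolist() for sx in(-1,1) for sy in(-1,1)])
print('holder pred',[proj(f,H+sx*.028*X+sy*.043*Y+[0,0,.034]).round(1).tolist() for sx in(-1,1) for sy in(-1,1)])
b=p+.1305*m[:,2];print('gauge bottom corners',[proj(f,b+sx*.003*m[:,0]+sy*.025*m[:,1]).round(1).tolist() for sx in(-1,1) for sy in(-1,1)])
E
```

```text
time: 12.55
tool_pos: [0.4496, -0.1986, 0.2366]
tool_rot: [-0.001, 0.823, 0.568, -0.001]
contact_force: [-0.0, 0.3, -2.0]
gripper_width: 0.158
time: 14.05
tool_pos: [0.4509, -0.1949, 0.2367]
tool_rot: [-0.0, 0.984, -0.176, -0.0]
contact_force: [0.2, -0.6, -1.6]
gripper_width: 0.153
[ 0.45086646 -0.19486314  0.23666405] [[ 9.380e-01 -3.466e-01 -7.000e-04]
 [-3.466e-01 -9.380e-01  3.000e-04]
 [-7.000e-04 -0.000e+00 -1.000e+00]]
slot pred [[313.4, 196.1], [313.3, 151.6], [320.7, 196.1], [321.0, 151.6]]
holder pred [[294.3, 208.5], [293.0, 137.7], [339.7, 208.6], [341.4, 137.8]]
gauge bottom corners [[313.0, 162.8], [313.2, 213.4], [319.4, 162.8], [319.3, 213.4]]
```

View pics/w6.png

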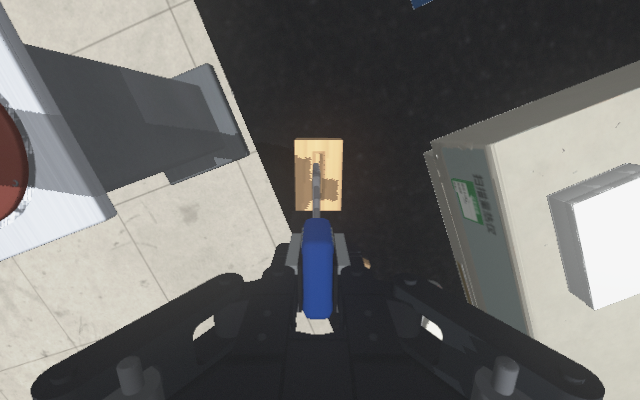

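Holder top at (294-343,138-210), slot around (317,155), gauge in line with it. Descending partway, then measuring with masks.

```bash
python3 -m pendant '[[[0,0,0,0,0,-0.06,0],[0,0,0,0,0,-0.06,0],[0,0,0,0,0,-0.05,0],[0,0,0,0,0,-0.03,0],[0,0,0,0,0,0,0],[0,0,0,0,0,0,0]]]'|head -2
python3 - <<'E'
from h import *
s,p,r=st();m=r.as_matrix();print(p)
f=imaging.grab_frame('wrist');im=f['frame']
h=cv2.cvtColor(im,cv2.COLOR_BGR2HSV)
k=cv2.inRange(h,(8,50,60),(30,255,255));k[:90]=0;k[225:]=0;k[:,:265]=0;k[:,375:]=0
c=np.vstack([x for x in cv2.findContours(k,0,1)[0] if cv2.contourArea(x)>60]);print(cv2.minAreaRect(c),cv2.boundingRect(c))
a=-.356;X=np.array([np.cos(a),np.sin(a),0]);Y=np.array([-np.sin(a),np.cos(a),0]);H=np.array([.4514,-.1954,0])
print('holder pred',[proj(f,H+sx*.028*X+sy*.043*Y+[0,0,.034]).round(1).tolist() for sx in(-1,1) for sy in(-1,1)])
print('slot pred',[proj(f,H+sx*.0045*X+sy*.027*Y+[0,0,.034]).round(1).tolist() for sx in(-1,1) for sy in(-1,1)])
b=p+.1305*m[:,2];print('gauge bottom',[proj(f,b+sx*.003*m[:,0]+sy*.025*m[:,1]).round(1).tolist() for sx in(-1,1) for sy in(-1,1)])
print('grip top front',[proj(f,p-.0305*m[:,2]+sx*.007*m[:,0]-.02*m[:,1]).round(1).tolist() for sx in(-1,1)])
cv2.imwrite('pics/c7.png',cv2.resize(im[105:245,250:386],(583,600),interpolation=cv2.INTER_CUBIC))
E
```

```text
time: 14.85
tool_pos: [0.4513, -0.1958, 0.1876]
[ 0.45125385 -0.19581329  0.18755026]
((321.5, 175.0), (85.0, 98.0), 0.0) (279, 126, 86, 99)
holder pred [[290.1, 222.0], [287.9, 140.8], [342.3, 222.0], [344.2, 140.7]]
slot pred [[311.9, 207.8], [311.6, 156.8], [320.4, 207.8], [320.6, 156.8]]
gauge bottom [[313.0, 162.8], [313.2, 213.5], [319.4, 162.8], [319.3, 213.5]]
grip top front [[298.1, 236.4], [332.0, 236.4]]
```

View pics/c7.png

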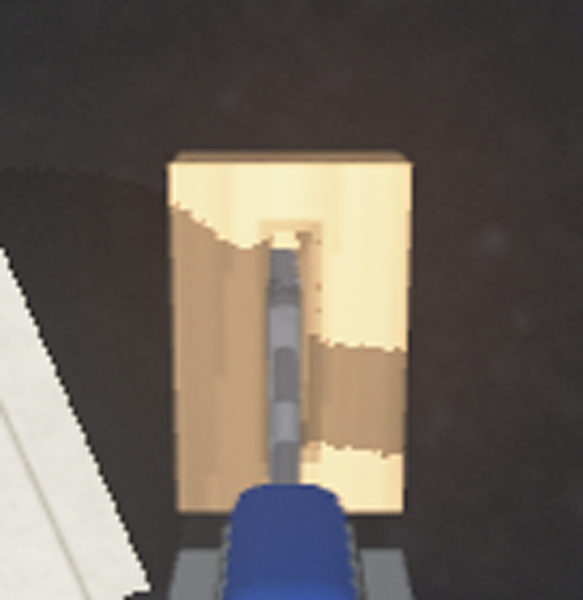

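Crop: holder top corners (168,162), (411,162), (403,512), (178,512), centre x≈290; plate centred x≈285, far end row 250. The gauge needs about +1.2 mm along tool x and +1.4 mm along tool y.

```bash
python3 -m pendant '[[[0,0,0,0.0028,-0.0068,0,0],[0,0,0,0,0,-0.03,0],[0,0,0,0,0,-0.03,0],[0,0,0,0,0,-0.02,0],[0,0,0,0,0,0,0]]]'; for i in 1; do python3 -m pendant '[[[0,0,0,0,0,-0.004,0],[0,0,0,0,0,-0.004,0],[0,0,0,0,0,-0.004,0],[0,0,0,0,0,0,0]]]'|grep -E 'pos|force'; done; python3 -m pendant '[[[0,0,0,0,0,-0.004,0],[0,0,0,0,0,-0.004,0],[0,0,0,0,0,0,0]]]'|grep -E 'pos|force'
```

```text
time: 15.52
tool_pos: [0.4513, -0.197, 0.1662]
tool_rot: [-0.0, 0.984, -0.178, -0.001]
contact_force: [-0.1, 0.6, -1.6]
gripper_width: 0.156
tool_pos: [0.4516, -0.1972, 0.164]
contact_force: [-1.1, -0.6, -1.6]
tool_pos: [0.4516, -0.1972, 0.1618]
contact_force: [-0.4, -0.1, -0.5]
```

```bash
python3 -m pendant '[[[0,0,0,0,0,-0.004,0],[0,0,0,0,0,-0.004,0],[0,0,0,0,0,0,0]]]'|grep -E 'pos|force'; python3 -m pendant '[[[0,0,0,0,0,-0.004,0],[0,0,0,0,0,-0.004,0],[0,0,0,0,0,0,0]]]'|grep -E 'pos|force';python3 -m pendant '[[[0,0,0,0,0,-0.004,0],[0,0,0,0,0,-0.004,0],[0,0,0,0,0,0,0]]]'|grep -E 'pos|force'
```

```text
tool_pos: [0.4516, -0.1972, 0.1598]
contact_force: [-0.8, -0.3, -2.4]
tool_pos: [0.4516, -0.1972, 0.1579]
contact_force: [-0.3, -0.3, -1.2]
tool_pos: [0.4516, -0.1972, 0.1559]
contact_force: [0.3, -0.6, -1.1]
```

```bash
python3 -m pendant '[[[0,0,0,0,0,-0.006,0],[0,0,0,0,0,-0.006,0],[0,0,0,0,0,-0.006,0],[0,0,0,0,0,0,0]]]'|grep -E 'pos|force'; python3 -m pendant '[[[0,0,0,0,0,-0.006,0],[0,0,0,0,0,-0.006,0],[0,0,0,0,0,-0.006,0],[0,0,0,0,0,0,0]]]'|grep -E 'pos|force';python3 -m pendant '[[[0,0,0,0,0,-0.006,0],[0,0,0,0,0,-0.006,0],[0,0,0,0,0,0,0]]]'|grep -E 'pos|force'
```

```text
tool_pos: [0.4515, -0.1972, 0.1513]
contact_force: [0.3, 0.7, -1.4]
tool_pos: [0.4516, -0.1972, 0.1468]
contact_force: [-0.4, -1.0, -1.3]
tool_pos: [0.4516, -0.1972, 0.1438]
contact_force: [0.2, 0.2, -2.2]
```

```bash
python3 -m pendant '[[[0,0,0,0,0,-0.004,0],[0,0,0,0,0,-0.004,0],[0,0,0,0,0,0,0]]]'|grep -E 'pos|force'; python3 -m pendant '[[[0,0,0,0,0,-0.004,0],[0,0,0,0,0,-0.002,0],[0,0,0,0,0,0,0]]]'|grep -E 'pos|force';python3 -m pendant '[[[0,0,0,0,0,-0.002,0],[0,0,0,0,0,-0.002,0],[0,0,0,0,0,0,0]]]'|grep -E 'pos|force'
```

```text
tool_pos: [0.4516, -0.1972, 0.1419]
contact_force: [-0.1, 0.4, -1.2]
tool_pos: [0.4517, -0.1973, 0.1405]
contact_force: [0.5, 0.5, -1.1]
tool_pos: [0.452, -0.1974, 0.1403]
contact_force: [-0.8, 1.6, 4.9]
```

Contact at +5 N with the plate at floor height. Easing off slightly and releasing.

```bash
python3 -m pendant '[[[0,0,0,0,0,0.002,0],[0,0,0,0,0,0,0.3],[0,0,0,0,0,0,0.5],[0,0,0,0,0,0,0.5],[0,0,0,0,0,0,0.5]]]'|grep -E 'force|width'; python3 -m pendant '[[[0,0,0,0,0,0.04,0.5],[0,0,0,0,0,0.06,0.5],[0,0,0,0,0,0.1,0.5],[0,0,0,0,0,0.1,0.5],[0,0,0,-0.06,0,0.1,0.5],[0,0,0,-0.06,0,0.1,0.5],[0,0,0,0,0,0,0.5],[0,0,0,0,0,0,0.5]]]'
python3 - <<'E'
from h import *
f=imaging.grab_frame('wrist');cv2.imwrite('pics/w8.png',f['frame'])
a=-.356;X=np.array([np.cos(a),np.sin(a),0]);Y=np.array([-np.sin(a),np.cos(a),0]);H=np.array([.4521,-.1981,0])
q=lambda x,y,z:proj(f,H+x*X+y*Y+[0,0,z]).round(1)
print('pred grip top (home)',[q(x,y,.170).tolist() for x in(-.007,.007) for y in(-.02,.02)])
print('pred grip top +10mm',[q(x,y,.180).tolist() for x in(-.007,.007) for y in(-.02,.02)])
print('holder',[q(x,y,.034).tolist() for x in(-.028,.028) for y in(-.043,.043)])
u=q(0,0,.17).astype(int);print(u)
fr=f['frame'];
x0,y0=max(u[0]-75,0),max(u[1]-70,0);c=fr[y0:y0+112,x0:x0+150];print(x0,y0);cv2.imwrite('pics/c8.png',cv2.resize(c,None,fx=5,fy=5,interpolation=cv2.INTER_CUBIC))
E
```

```text
contact_force: [0.1, 0.9, 0.2]
gripper_width: 0.495
time: 21.65
tool_pos: [0.4218, -0.1972, 0.2647]
tool_rot: [-0.0, 0.984, -0.178, 0.0]
contact_force: [-1.0, -0.3, -0.6]
gripper_width: 0.499
pred grip top (home) [[341.6, 210.7], [342.7, 164.0], [358.1, 210.7], [359.9, 164.0]]
pred grip top +10mm [[342.6, 214.5], [343.8, 166.1], [359.7, 214.5], [361.7, 166.1]]
holder [[317.0, 194.8], [317.0, 127.9], [359.5, 194.8], [362.1, 127.9]]
[350 187]
275 117
```

View pics/c8.png

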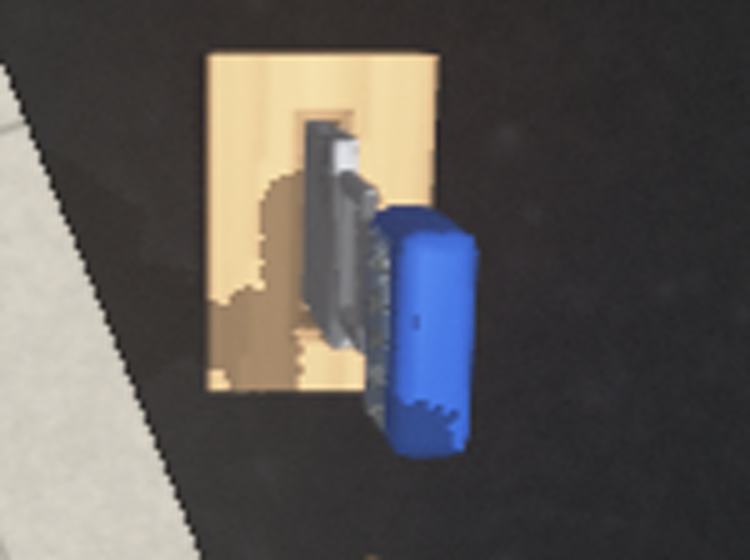

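The gauge stands in the slot (plate in slot at crop (325,230), grip top (390-478,235-455)), leaning a little within the slot's play. Quick check that it's at rest, and an estimate of the lean, then hand in.

```bash
python3 - <<'E'
from h import *
for i in range(3):
    f=imaging.grab_frame('wrist');h=cv2.cvtColor(f['frame'],cv2.COLOR_BGR2HSV)
    k=cv2.inRange(h,(105,150,60),(125,255,255));k[:150]=0;k[215:]=0;k[:,:340]=0;k[:,380:]=0
    print(cv2.mean(np.argwhere(k>0).astype(np.float32).reshape(-1,1,2))[:2],cv2.minAreaRect(cv2.findNonZero(k)))
g=np.mean([onz(f,q,.169) for q in((354,164),(370.6,164),(368.8,208),(353.4,208))],0);d=g-[.4521,-.1981,.169]
a=-.356;o=d[0]*np.cos(a)+d[1]*np.sin(a);print('top offset x,y mm',o*1e3,(-d[0]*np.sin(a)+d[1]*np.cos(a))*1e3,'lean max',o/.136)
print(manip.job_done())
E
```

```text
(185.17971014492753, 361.9246376811594) ((361.7637939453125, 185.48756408691406), (15.76764965057373, 45.4633903503418), 3.012787342071533)
(185.28674351585013, 362.1829971181556) ((362.0906982421875, 185.50411987304688), (15.756458282470703, 45.407657623291016), 2.6025619506835938)
(185.36994219653178, 362.23265895953756) ((362.0787353515625, 185.50413513183594), (15.872767448425293, 45.4633903503418), 3.012787342071533)
top offset x,y mm 8.563948120984303 1.460315396649999 lean max 0.0629702067719434
the job is handed in; nothing more can be done
None
```

I worked the gauge off the hook, stood it in the holder's slot and let go. The job is handed in, at about 22 s of the 61 s. No verdict was reported.

- **Unhooking:** I gripped the gauge by the broad faces of its grip and lifted it off the bar. I moved it outward and tilted it 0.9 rad, lower end away from the post. Then I raised it straight up past the barb. I placed the tip by sight from the wrist camera, not by touch, and the lean I read (about 0.05 rad toward the post) is only an estimate. Every wrist reading during unhooking stayed within about 3 N, close to the gauge's own weight.
- **Placing:** I corrected the position over the holder by about 2 mm and lowered it in small steps. The sampled force at floor contact was about 5 N, and I eased off slightly before opening. Contact came with the tool about 2 mm higher than I had worked out. I put that down to the gauge shifting in the fingers when they closed, but did not check it.
- **Last checks:** The gauge is in the slot and let go, with the gripper raised clear.
    - The grip's top is about 8.6 mm off the slot's centre line, a lean of about 0.06 rad. That puts its middle about 4 to 5 mm off centre, inside the limits.
    - In three frames its image shifted by no more than about 0.3 pixels, so I took it to be at rest.
    - I did not measure the middle's height, and I did not look again at the bystanders. No reading suggested contact with them.

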